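# Empty the specimen clamp and hold the filter knob at its third click

### The arm

A 6-joint arm with a two-finger parallel gripper is mounted at the origin on the work surface. World frame = base frame: x ahead of the robot, y to its left, z up, the work surface at z = 0. Lengths are in m, angles in rad, forces in N, time in s.
With the tool pointing down it reaches from about 0.35 to 0.85 m from the base axis. Payload 8.1 kg.
Tool frame: the origin (TCP) lies between the finger pads; the fingertips stand 14 mm ahead of it and the grasp point (between the pads) lies 5 mm behind it; z points along the fingers, y is the line along which they close (so a half turn about z gives the same grasp; the last joint's range is limited). The gripper opens to 93 mm and grips with 3 to 60 N. Pads are 15 mm wide; open, the fingers measure 128 mm over their backs; the gripper's body (75 mm by 188 mm) begins 65 mm behind the grasp point.
Start: joints at [-1.4, 0.13, 1.488, -0, 1.523, -0.085], TCP at [0.152, -0.58, 0.233] pointing down, gripper open.
Joint ranges: [-2.96, 2.96], [-0.89, 2.26], [0.02, 2.5], [-1.34, 4.48], [0, 2.73], [-2.66, 2.66]. Speed limits (rad/s): [2.39, 2.39, 2.79, 3.14, 3.14, 3.14].

### API

Orientations are given as a unit quaternion [w, x, y, z].
In Python, from workcell import * gives the robot as it stands.
- The arm moves only by the tool step_arm, never from a script. Its arguments are lists of equal length, an entry for each row: "travel": the shift along the tool's x, y, z in mm, a list of three; "turn": the turn, a rotation vector about the tool's x, y, z in rad, a list of three. In form: {"travel": [[x, y, z], ...], "turn": [[rx, ry, rz], ...]}. A call has exactly 5 rows; each row is the pose to reach, as a shift and turn from the pose commanded when the call began, along the tool's axes at that moment; what a row does not reach only later rows make up. A row lasts 1/8 s, in which the tool goes at most 62.5 mm and 10.7 degrees, less where a joint would pass 70% of its speed; a pose out of reach is approached as far as the arm can. A call with a gripper value outside its range is refused whole. "grip" is the opening, from 0 (shut) to 1 (fully open), set as the call begins (left out, the last holds). The fingers move at their own pace and stop on an object; "squeeze" is the grip in N (left out, the last holds). Time passes only in rows, so rows that repeat a pose let the fingers close, or fill a call up. It gives the time, the measured TCP pose, the force, the opening and the grip force at its end, in the units of the state.
- state(): the state, without advancing time (a new reading comes with each control period).
- grab_frame(name): name is "side" or "top" or "wrist"; returns the picture (420x560x3 uint8, red, green, blue); there is no depth.
- camera_params(name): a dict with "mtx" (3x3 intrinsics, pixels), "dist" ([k1, k2, p1, p2, k3] as OpenCV has them; the pictures are not rectified), "world_from_camera" (4x4, takes a point from camera to world coordinates). Camera axes: x right, y up, looking along -z (the intrinsics and any distortion apply to the point x, -y, -z); pixel columns grow to the right and rows downward; lengths in m; the calibration is good to about 2 mm. A picture is of the moment at which its call begins: read the wrist's pose just before it. camera_params takes no time and is no camera call; for the wrist camera it gives the pose at the moment of the call.
- finish_job(): hands the job in; it is judged then, once.
The state is a dict: "t": time; "qpos": joint angles; "joint_velocities": joint speeds; "joint_efforts": joint torques, N m; "tool_pos": TCP position; "tool_rot": TCP orientation; "wrist_force": force on the tool from outside, world axes, zero at the start; "ft_torque": the same for the moment, N m; "grip_width": opening from 0.0 (shut) to 1.0 (fully open); "gripper_force": force on a finger pad.
Only numpy, scipy, OpenCV 4.12 (cv2) and the standard library are available. Lean on these libraries where they do the work, as an engineer would, in place of code of your own. Each camera call takes 0.05 s, during which the arm holds its last target. There are 200 camera calls.

### The job

Get the microscope desk ready for a blank reference exposure: slide the clamp's jaw fully open, lift the specimen block out and set it down (not drop it) upright and flat on the floor of the steel tray. Then turn the filter unit's indexing knob clockwise from its home stop, counting clicks, to the third stop without going past it, and finish while still gripping the knob and holding it steady there. Leave the jaw open and the other things on the desk where they are.

Things in the scene. Friction and masses are not known exactly. Their poses are not given: they have to be found in the camera images.
- clamp: low aluminium clamp, fixed to the desk; base 160 (x) x 60 (y) x 20 high; origin at the centre of its underside. Its +x end carries a fixed steel jaw (20 x 50, top 50 above the desk, inner face at x = +45); the sliding jaw is on the -x side and slides along its x axis.
- jaw (a joint): travel of the sliding steel jaw in m: 0 = shut on the block, 0.040 = fully open (end stop); grows towards the clamp's -x. Jaw 50 wide across y, its body's top 62 above the desk. Near shut, a 7 mm lip on it reaches over the block's top edge, so the block cannot be lifted. Light friction (about 3 N); stays where it is left.
- jaw_tab (a point): grip point in the black upright tab on top of the sliding jaw, moves with the jaw. The tab is 16 (clamp x) x 24 (clamp y) and stands from 62 to 90.5 above the desk; this point lies 84.5 above the desk, so that fingertips clear the jaw's body beside the tab.
- block: grey resin-mounted specimen block with a small steel disc in its top, 40 (x) x 28 (y) x 35 high, about 60 g, loose; origin at the centre of its underside, which rests on the clamp's bed 20 above the desk, with the block's x along the clamp's x. Its two long faces, 28 apart across y, are free for gripping from above.
- tray: open steel tray fixed to the desk, outside 150 (x) x 120 (y) x 25 high, walls and floor 5 thick; origin at the centre of its underside (inner floor 5 above it).
- filter_unit: white lamp filter unit fixed to the desk, 120 (x) x 110 (y) x 45 high, origin at the centre of its underside; the indexing knob sits on the centre of its top, its axis upright, with six black tick marks around it, one for each stop, 24 degrees apart.
- filter_index (a joint): angle of the indexing knob in rad, grows clockwise seen from above. Starts at 0, the home stop (long tick, white line along the unit's +x). It clicks into a stop every 24 degrees: 0, 0.419, 0.838, 1.257 (the third), 1.676, 2.094; end stops just beyond the outer two. It resists with up to 0.1 N m before each click, then drops into the next stop and stays there.
- filter_knob: the knob's black bar grip, 48 (x) x 14 (y), standing from 57 to 87 above the desk on an aluminium disc of 28 radius; a white line on top marks its +x end. Origin on the knob's axis, 57 above the desk; turns with the knob, at home its x is the unit's x.
- knob_grip (a point): point on the knob's axis 79 above the desk, in the bar: the height to grip it with the fingertips just clear of the disc.
- jar: bystander: clear round jar, 44 diameter, 55 high (mm); leave alone; origin at the centre of its underside
- slip_box: bystander: small grey box 40 x 30 x 20 (mm); leave alone; origin at the centre of its underside
- marker: bystander: black marker pen, 125 long, lying along its y axis (mm); leave alone; origin at the centre of its underside
- stapler: bystander: dark stapler, 40 x 130 x 42 (mm); leave alone; origin at the centre of its underside
- mug: bystander: white mug, 80 diameter, 90 high (mm); leave alone; origin at the centre of its underside
- bottle: bystander: glass bottle, 66 diameter, 200 high (mm); leave alone; origin at the centre of its underside
- tape: bystander: flat ring of clear tape, 72 diameter, 20 high (mm); leave alone; origin at the centre of its underside
Not all that is in view belongs to the job. Several things have the shape of the tray; the one meant has the colours described above.

How it is judged:
By the outcome, as a careful person would: the job done as asked, in the order asked, and still so for the second after the job is handed in, while the arm keeps its last pose, push and grip.
It also fails if it takes over 69 s, if anything falls off the work surface, if the arm or the gripper's body presses on something with over 40 N, if the wrist force passes 120 N, or if a joint passes its speed limit or range.

## Working session

There is one attempt and no reset: what is moved stays moved. The work goes in short steps, Python scripts to look and compute and a tool call to move; the robot and the scene stay as the last step left them, time stands still between calls to the robot, and variables do not carry over. Pictures are saved under pics/ and viewed, at most 10 in all, crops included, and the job is handed in when it is done.

Besides the shell and the picture viewer there is one more tool, called as name(argument=value, ...) on one line, values as JSON. step_arm: Moves the arm, as the interface text tells. Its arguments: {"type":"object","properties":{"travel":{"type":"array"},"turn":{"type":"array"},"grip":{"type":"number"},"squeeze":{"type":"number"}},"required":["travel","turn"]}

```bash
mkdir -p pics; cat > h.py <<'E'
from workcell import *
import numpy as np, cv2
def ray(c,uv):
    p=camera_params(c) if isinstance(c,str) else c
    n=cv2.undistortPoints(np.array([[uv]],float),np.array(p["mtx"]),np.array(p["dist"]))[0,0]
    T=np.array(p["world_from_camera"]); d=T[:3,:3]@np.array([n[0],-n[1],-1]); return T[:3,3],d/np.linalg.norm(d)
def plane(c,uv,z):
    o,d=ray(c,uv); return o+d*(z-o[2])/d[2]
def tri(c1,u1,c2,u2):
    o1,d1=ray(c1,u1);o2,d2=ray(c2,u2)
    s=np.linalg.lstsq(np.c_[d1,-d2],o2-o1,rcond=None)[0]
    a=o1+s[0]*d1;b=o2+s[1]*d2; return (a+b)/2,np.linalg.norm(a-b)
def proj(c,X):
    p=camera_params(c) if isinstance(c,str) else c
    T=np.linalg.inv(np.array(p["world_from_camera"])); x=T[:3,:3]@np.array(X)+T[:3,3]
    return cv2.projectPoints(np.array([[x[0],-x[1],-x[2]]]),np.zeros(3),np.zeros(3),np.array(p["mtx"]),np.array(p["dist"]))[0].ravel()
E
python3 - <<'E'
from h import *
s=state();print(s)
for n in ("top","side"):
    f=grab_frame(n);cv2.imwrite(f"pics/{n}0.png",f[:,:,::-1]); print(n,np.round(camera_params(n)["world_from_camera"],3).tolist())
E
```

```text
{'t': 0.0, 'qpos': array([-1.40039689e+00,  1.31178035e-01,  1.48927941e+00,  3.55508560e-05,
        1.52302815e+00, -8.54068911e-02]), 'joint_velocities': array([-0.00133625,  0.00166948, -0.00049899, -0.00116802,  0.00191722,
       -0.00132995]), 'joint_efforts': array([-1.73637673e-03, -5.59832525e+01, -4.91765678e+01,  7.67202233e-02,
        3.54210497e-02, -2.12292653e-04]), 'tool_pos': array([ 0.15175063, -0.57991654,  0.2315773 ]), 'tool_rot': array([-9.46370691e-04,  9.91831202e-01,  1.27553799e-01, -2.24710682e-05]), 'wrist_force': array([ 0.18721349,  0.75536621, -0.10878243]), 'ft_torque': array([-0.01209705,  0.03789415,  0.04179898]), 'gripper_force': 0.0, 'grip_width': 0.9994847784091553}
top [[0.022, 0.993, -0.118, 0.384], [-1.0, 0.021, -0.006, -0.001], [-0.004, 0.118, 0.993, 1.644], [0.0, 0.0, 0.0, 1.0]]
side [[-0.951, 0.181, -0.249, 0.233], [-0.308, -0.562, 0.767, 0.969], [-0.001, 0.807, 0.591, 0.803], [0.0, 0.0, 0.0, 1.0]]
```

View pics/top0.png

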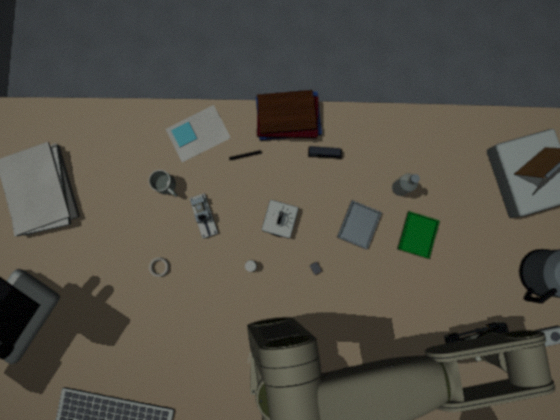

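View pics/side0.png

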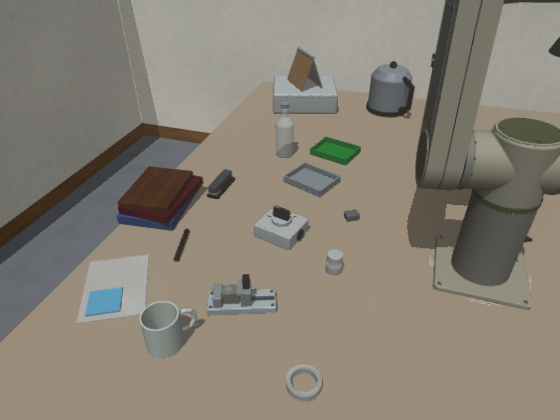

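The top view shows the clamp at about (204,215), the filter unit at (281,219), the steel tray at (360,225) and a green decoy tray at (418,234). In the side view these are at (242,297), (281,226), (312,179) and (335,150). Next I'll enlarge the parts I need.

```bash
python3 - <<'E'
from h import *
t=cv2.imread("pics/top0.png");s=cv2.imread("pics/side0.png")
def c(i,x,y,w,h): return cv2.resize(i[y:y+h,x:x+w],(400,300),interpolation=cv2.INTER_CUBIC)
o=np.vstack([np.hstack([c(t,172,187,72,54),c(t,245,192,72,54)]),np.hstack([c(s,200,262,88,66),c(s,240,190,88,66)])])
o=cv2.convertScaleAbs(o,alpha=1.3)
cv2.imwrite("pics/crop.png",o)
for a,b in (((204,215),.04),((281,219),.045),((360,225),.025)): print(plane("top",a,b).round(3))
E
```

```text
[0.539 0.295 0.04 ]
[0.53  0.01  0.045]
[ 0.516 -0.284  0.025]
```

View pics/crop.png

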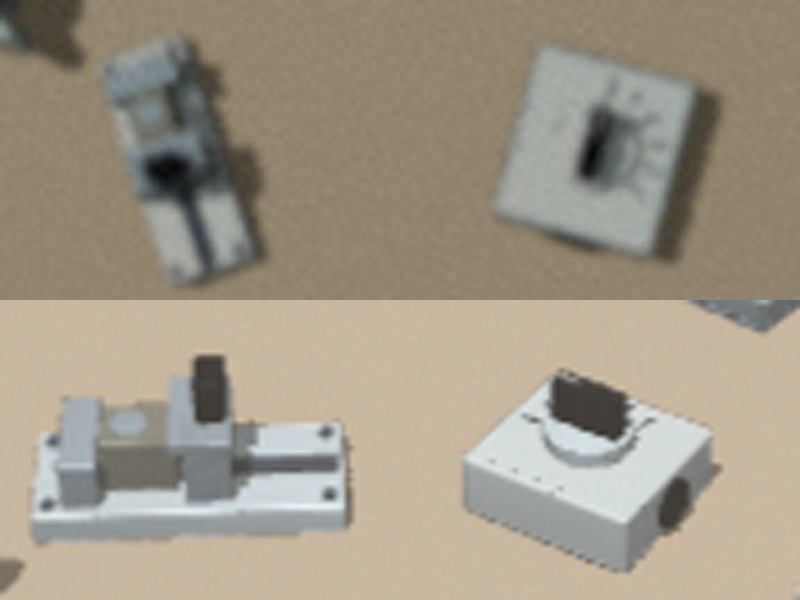

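```bash
python3 - <<'E'
from h import *
from scipy.spatial.transform import Rotation as R
s=state();T=np.array(camera_params("wrist")["world_from_camera"]);q=s["tool_rot"];Rt=R.from_quat(np.roll(q,-1)).as_matrix()
print("cam in tool",(Rt.T@(T[:3,3]-s["tool_pos"])).round(3),(Rt.T@T[:3,:3]).round(3).tolist(),np.round(camera_params("wrist")["mtx"],0).tolist())
print("tool frame shift to (0.5,-0.28,.33):",(Rt.T@(np.array([.5,-.28,.33])-s["tool_pos"])*1000).round(), "then to (.5,.25,.33)",(Rt.T@np.array([0,.53,0])*1000).round())
# tray by colour: bluish-grey, top & side contours
for n,(x,y,w,h) in (("top",(330,190,60,70)),("side",(275,155,75,45))):
    im=cv2.imread(f"pics/{n}0.png");hs=im.astype(int);m=((hs[:,:,0]-hs[:,:,2])>-5).astype(np.uint8)
    mm=np.zeros_like(m);mm[y:y+h,x:x+w]=m[y:y+h,x:x+w]
    c=max(cv2.findContours(mm,0,2)[0],key=cv2.contourArea);r=cv2.minAreaRect(c);hl=cv2.approxPolyDP(c,4,True).reshape(-1,2)
    print(n,r,hl.tolist())
E
```

```text
cam in tool [ 0.066  0.001 -0.152] [[-0.001, 0.97, 0.243], [1.0, 0.001, 0.0], [-0.0, 0.243, -0.97]] [[360.0, 0.0, 278.0], [0.0, 360.0, 220.0], [0.0, 0.0, 1.0]]
tool frame shift to (0.5,-0.28,.33): [ 413. -202.  -98.] then to (.5,.25,.33) [ 134. -513.    1.]
top ((359.1724548339844, 224.5689697265625), (32.68238067626953, 39.92449951171875), 21.801406860351562) [[352, 201], [338, 237], [366, 248], [381, 213]]
side ((311.15521240234375, 178.862060546875), (53.29456329345703, 27.11151885986328), 21.801406860351562) [[284, 175], [285, 182], [318, 196], [339, 181], [338, 175], [307, 163]]
```

step_arm(travel=[[55,-27,-20],[110,-54,-40],[165,-81,-60],[220,-108,-80],[275,-135,-98]], turn=[[0,0,0],[0,0,0],[0,0,0],[0,0,0],[0,0,0]])

```text
t: 0.72
tool_pos: [0.3782, -0.3845, 0.3284]
tool_rot: [-0.0, 0.992, 0.127, -0.0]
wrist_force: [1.9, -1.1, 0.3]
grip_width: 0.998
gripper_force: 0.0
```

step_arm(travel=[[50,-25,0],[100,-50,0],[138,-67,0],[138,-67,0],[138,-67,0]], turn=[[0,0,0],[0,0,0],[0,0,0],[0,0,0],[0,0,0]])

```text
t: 1.35
tool_pos: [0.4932, -0.2864, 0.3275]
tool_rot: [-0.0, 0.992, 0.128, -0.001]
wrist_force: [-0.6, -0.2, 0.5]
grip_width: 0.999
gripper_force: 0.0
```

```bash
cat >> h.py <<'E'
import pickle
def snap(name):
    p={k:np.array(v) for k,v in camera_params("wrist").items()}; f=grab_frame("wrist")
    cv2.imwrite(f"pics/{name}.png",f[:,:,::-1]); pickle.dump(p,open(f"pics/{name}.pkl","wb")); return f,p
E
python3 - <<'E'
from h import *
s=state();print(s["t"],s["tool_pos"],s["tool_rot"]);snap("w_tray")
E
```

```text
1.35 [ 0.49323642 -0.28641194  0.32750694] [-1.90368145e-04  9.91805472e-01  1.27755977e-01 -5.28661022e-04]
```

step_arm(travel=[[20,-60,0],[40,-120,0],[50,-175,0],[60,-230,0],[70,-270,0]], turn=[[0,0,0],[0,0,0],[0,0,0],[0,0,0],[0,0,0]])

```text
t: 2.02
tool_pos: [0.4923, -0.0066, 0.3283]
tool_rot: [0.0, 0.992, 0.127, 0.0]
wrist_force: [0.3, 0.5, 0.1]
grip_width: 1.002
gripper_force: 0.0
```

```bash
python3 - <<'E'
from h import *
s=state();print(s["t"],s["tool_pos"],s["tool_rot"]);snap("w_knob")
E
```

```text
2.025 [ 0.49230618 -0.00663472  0.32831901] [7.10762701e-05 9.91911749e-01 1.26928946e-01 3.46004356e-04]
```

step_arm(travel=[[15,-60,0],[30,-120,0],[45,-175,0],[60,-230,0],[70,-250,0]], turn=[[0,0,0],[0,0,0],[0,0,0],[0,0,0],[0,0,0]])

```text
t: 2.7
tool_pos: [0.4974, 0.2535, 0.3279]
tool_rot: [-0.0, 0.992, 0.128, -0.0]
wrist_force: [0.5, 0.0, 1.2]
grip_width: 1.002
gripper_force: 0.0
```

```bash
python3 - <<'E'
from h import *
s=state();print(s["t"],s["tool_pos"],s["tool_rot"]);snap("w_clamp1")
o=np.hstack([cv2.imread(f"pics/{n}.png") for n in ("w_tray","w_knob")])
cv2.imwrite("pics/v1.png",cv2.resize(o,(800,300)))
E
```

```text
2.7 [0.49740427 0.25353889 0.32793178] [-1.01287112e-04  9.91759872e-01  1.28110660e-01 -7.27537793e-05]
```

View pics/w_clamp1.png

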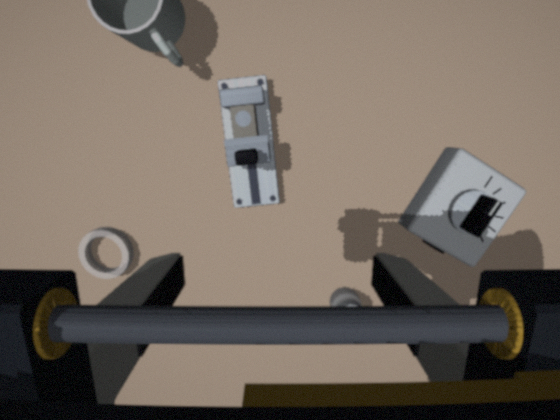

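View pics/v1.png

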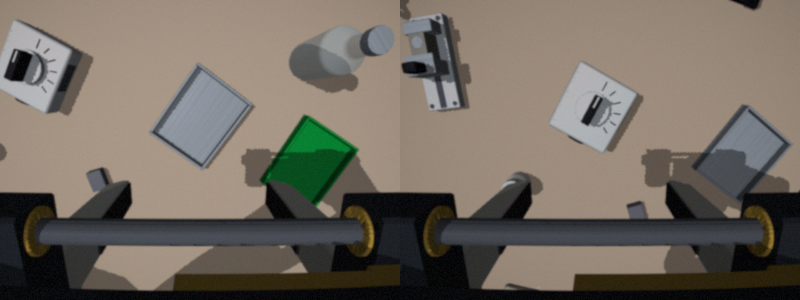

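The wrist clamp view shows the tab at (246,157), the block's disc at (243,119) and the base from (220,78) to (280,207). The second picture, at full resolution, shows the steel tray at about (283,161) in w_tray and the knob at about (269,150) in w_knob.

```bash
cat >> h.py <<'E'
def load(n): return cv2.imread(f"pics/{n}.png").astype(int), pickle.load(open(f"pics/{n}.pkl","rb"))
def blob(mask,box,near=None):
    x,y,w,h=box; m=np.zeros(mask.shape,np.uint8); m[y:y+h,x:x+w]=mask[y:y+h,x:x+w]
    cs=cv2.findContours(m,0,2)[0]
    return max(cs,key=cv2.contourArea)
E
python3 - <<'E'
from h import *
im,p=load("w_clamp1");g=im.max(2)
c=blob(g<50,(225,140,45,27));r=cv2.minAreaRect(c);print("tab",r,cv2.contourArea(c),plane(p,r[0],.0905).round(4))
base=[(220,78),(265,76),(280,205),(234,208)]
P=[plane(p,b,.02).round(4) for b in base];print(P,np.mean(P,0))
d=P[1]-P[2];d2=P[0]-P[3];print(np.arctan2(d[1],d[0]),np.arctan2(d2[1],d2[0]),np.linalg.norm(d),np.linalg.norm(d2))
print("disc",plane(p,(243,119),.055).round(4))
im,p=load("w_knob");g=im.max(2)
c=blob(g<50,(245,120,55,60));r=cv2.minAreaRect(c);print("knob",r,plane(p,r[0],.087).round(4))
im,p=load("w_tray")
m=(im[:,:,0]-im[:,:,2])>0
c=blob(m.astype(np.uint8),(200,80,165,160));r=cv2.minAreaRect(c);print("tray",r,[plane(p,b,.025).round(3) for b in cv2.boxPoints(r)],plane(p,r[0],.025))
E
```

```text
tab ((246.5, 157.5), (21.0, 17.0), 0.0) 280.0 [0.526  0.295  0.0905]
[array([0.6045, 0.3533, 0.02  ]), array([0.6203, 0.301 , 0.02  ]), array([0.4709, 0.2429, 0.02  ]), array([0.4518, 0.3001, 0.02  ])] [0.536875 0.299325 0.02    ]
0.3708912888126623 0.3352447479824362 0.1602996257013721 0.16170197896129787
disc [0.5642 0.3115 0.055 ]
knob ((268.6783447265625, 154.00636291503906), (10.614556312561035, 41.660133361816406), 28.610462188720703) [0.5305 0.0126 0.087 ]
tray ((279.4200134277344, 163.94000244140625), (97.0, 119.39998626708984), 36.869895935058594) [array([ 0.472, -0.197,  0.025]), array([ 0.606, -0.256,  0.025]), array([ 0.564, -0.367,  0.025]), array([ 0.422, -0.312,  0.025])] [ 0.51824123 -0.28262484  0.025     ]
```

step_arm(travel=[[0,-10,35],[0,-20,70],[0,-31,108],[0,-31,108],[0,-31,108]], turn=[[0,0,-0.05],[0,0,-0.094],[0,0,-0.094],[0,0,-0.094],[0,0,-0.094]])

```text
t: 3.38
tool_pos: [0.4908, 0.2811, 0.2217]
tool_rot: [0.0, 0.985, 0.173, 0.001]
wrist_force: [-0.4, 0.1, 0.1]
grip_width: 1.0
gripper_force: 0.0
```

```bash
python3 - <<'E'
from h import *
s=state();print(s["t"],s["tool_pos"],s["tool_rot"]);snap("w_clamp2")
E
```

```text
3.375 [0.49078003 0.28107206 0.22169355] [1.35553072e-05 9.84870429e-01 1.73290653e-01 7.66430999e-04]
```

View pics/w_clamp2.png

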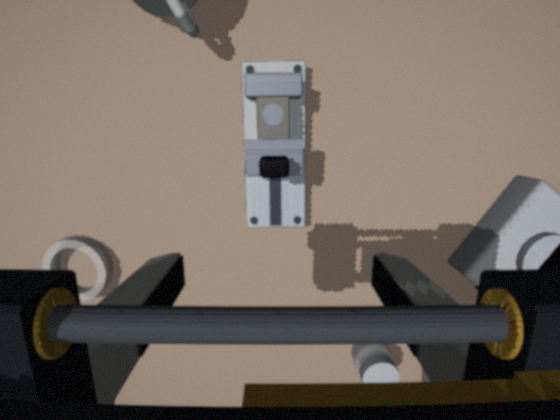

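This view shows the clamp squared up with the tool: the disc is at (273,115), the tab at (274,166) and the base corners are (243,62), (305,62), (306,227) and (247,227).

```bash
python3 - <<'E'
from h import *
def cen(c): m=cv2.moments(c);return np.array([m["m10"]/m["m00"],m["m01"]/m["m00"]])
A,pa=load("w_clamp1");B,pb=load("w_clamp2")
ta=cv2.minAreaRect(blob(A.max(2)<45,(225,140,45,27)));tb=cv2.minAreaRect(blob(B.max(2)<45,(250,148,50,35)))
print(ta,tb,"tab tri",tri(pa,ta[0],pb,tb[0]),plane(pb,tb[0],.0905))
def disc(I,box):
    return cen(blob((I[:,:,0]-I[:,:,2]>0)&(I.max(2)>90),box))
da,db=disc(A,(233,108,22,22)),disc(B,(260,101,27,27));print(da,db,"disc tri",tri(pa,da,pb,db),plane(pb,db,.055))
ca=[(220,78),(265,76),(280,205),(234,208)];cb=[(243,62),(305,62),(306,227),(247,227)]
P=[plane(pb,b,.02) for b in cb];print(np.round(P,4),np.mean(P,0));print([tri(pa,a,pb,b)[0].round(3)[2] for a,b in zip(ca,cb)])
d=P[0]-P[3]+P[1]-P[2];print("yaw",np.arctan2(d[1],d[0]),np.linalg.norm(d)/2)
d=P[0]-P[1]+P[3]-P[2];print("yaw2",np.arctan2(-d[0],d[1]),np.linalg.norm(d)/2)
E
```

```text
((246.5, 157.0), (21.0, 16.0), 0.0) ((274.0, 167.5), (21.0, 28.0), 90.0) tab tri (array([0.52503884, 0.29595266, 0.07815783]), np.float64(0.0006882104265857538)) [0.52587027 0.29627033 0.0905    ]
[242.68010076 118.17548279] [272.55803157 113.98885794] disc tri (array([0.56502066, 0.31201947, 0.05513552]), np.float64(4.169075955218834e-05)) [0.56504506 0.31203136 0.055     ]
[[0.6011 0.3545 0.02  ]
 [0.6206 0.3006 0.02  ]
 [0.4735 0.2435 0.02  ]
 [0.453  0.3    0.02  ]] [0.53705356 0.29966563 0.02      ]
[np.float64(-0.041), np.float64(0.025), np.float64(0.01), np.float64(0.014)]
yaw 0.36144153138698193 0.1577958915951579
yaw2 0.3472225380448074 0.05871057621486039
```

step_arm(travel=[[38,-2,30],[38,-2,70],[38,-2,110],[38,-2,140],[38,-2,140]], turn=[[0,0,-0.007],[0,0,-0.007],[0,0,-0.007],[0,0,-0.007],[0,0,-0.007]], grip=0.6)

```text
t: 4.05
tool_pos: [0.5241, 0.2961, 0.0791]
tool_rot: [0.0, 0.984, 0.177, -0.001]
wrist_force: [0.7, -0.1, 0.3]
grip_width: 0.606
gripper_force: 0.0
```

step_arm(travel=[[0,0,0],[0,0,0],[0,0,0],[0,0,0],[0,0,0]], turn=[[0,0,0],[0,0,0],[0,0,0],[0,0,0],[0,0,0]], grip=0.1, squeeze=15)

```text
t: 4.68
tool_pos: [0.5254, 0.297, 0.0811]
tool_rot: [0.0, 0.984, 0.177, 0.001]
wrist_force: [0.0, -3.1, 6.6]
grip_width: 0.256
gripper_force: 15.0
```

step_arm(travel=[[-10,0,0],[-20,0,0],[-30,0,0],[-39,0,0],[-41,0,0]], turn=[[0,0,0],[0,0,0],[0,0,0],[0,0,0],[0,0,0]])

```text
t: 5.3
tool_pos: [0.4889, 0.2833, 0.0813]
tool_rot: [-0.0, 0.984, 0.177, 0.004]
wrist_force: [19.1, 3.2, -9.3]
grip_width: 0.256
gripper_force: 15.0
```

step_arm(travel=[[-1,0,0],[-2,0,0],[-2,0,0],[-2,0,0],[-2,0,0]], turn=[[0,0,0],[0,0,0],[0,0,0],[0,0,0],[0,0,0]])

```text
t: 5.92
tool_pos: [0.4883, 0.283, 0.0813]
tool_rot: [-0.001, 0.984, 0.177, 0.005]
wrist_force: [20.0, 4.7, -9.1]
grip_width: 0.254
gripper_force: 15.0
```

step_arm(travel=[[0,0,0],[0,0,0],[0,0,0],[0,0,-10],[0,0,-40]], turn=[[0,0,0],[0,0,0],[0,0,0],[0,0,0],[0,0,0]], grip=0.6)

```text
t: 6.55
tool_pos: [0.4828, 0.2815, 0.119]
tool_rot: [0.0, 0.984, 0.177, -0.002]
wrist_force: [0.2, 0.2, 0.4]
grip_width: 0.598
gripper_force: 0.0
```

```bash
python3 - <<'E'
from h import *
s=state();print(s["t"],s["tool_pos"],s["tool_rot"],s["grip_width"]);snap("w_clamp3")
E
```

```text
6.55 [0.48284815 0.28147286 0.11904298] [ 4.66303249e-04  9.84119840e-01  1.77494038e-01 -1.94667849e-03] 0.5982933750428638
```

View pics/w_clamp3.png

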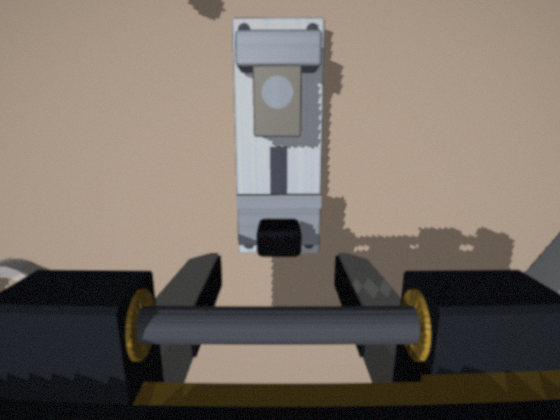

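The jaw now stands fully open at the -x end, with its lip at (279,200). The block is free, its top runs from (253,66) to (301,136) and its disc is at (277,92).

```bash
python3 - <<'E'
from h import *
from scipy.spatial.transform import Rotation as R
I,p=load("w_clamp3");J,pj=load("w_clamp2")
print([plane(p,b,.055).round(4) for b in ((253,66),(301,66),(301,136),(254,136))])
def cen(c): return np.array(cv2.minAreaRect(c)[0])
d=cen(blob((I[:,:,0]-I[:,:,2]>0)&(I.max(2)>80),(258,72,40,42)));d2=cen(blob((J[:,:,0]-J[:,:,2]>0)&(J.max(2)>90),(260,101,27,27)))
X=tri(p,d,pj,d2);print(d,X,plane(p,d,.055))
s=state();Rt=R.from_quat(np.roll(s["tool_rot"],-1)).as_matrix()
T=plane(p,d,.055);T[2]=.042
print(((T-s["tool_pos"])@Rt*1000).round(1))
E
```

```text
[array([0.5735, 0.3295, 0.055 ]), array([0.5829, 0.3041, 0.055 ]), array([0.5467, 0.2901, 0.055 ]), array([0.5371, 0.3159, 0.055 ])]
[276.70004272  91.6000061 ] (array([0.56496735, 0.31205188, 0.0563132 ]), np.float64(2.801852046470585e-05)) [0.56508422 0.31211309 0.055     ]
[84.1  0.4 83.4]
```

step_arm(travel=[[40,0,0],[79,0,10],[79,0,40],[79,0,70],[79,0,80]], turn=[[0,0,0],[0,0,0],[0,0,0],[0,0,0],[0,0,0]])

```text
t: 7.22
tool_pos: [0.5571, 0.3091, 0.038]
tool_rot: [0.0, 0.984, 0.177, -0.002]
wrist_force: [-0.8, -1.2, -0.1]
grip_width: 0.598
gripper_force: 0.0
```

step_arm(travel=[[0,0,0],[0,0,0],[0,0,0],[0,0,0],[0,0,0]], turn=[[0,0,0],[0,0,0],[0,0,0],[0,0,0],[0,0,0]], grip=0.1, squeeze=15)

```text
t: 7.85
tool_pos: [0.5593, 0.3101, 0.0416]
tool_rot: [-0.0, 0.984, 0.177, 0.001]
wrist_force: [-0.9, -0.6, 5.6]
grip_width: 0.301
gripper_force: 15.0
```

step_arm(travel=[[0,0,-30],[0,0,-80],[0,0,-125],[-20,45,-150],[-41,90,-160]], turn=[[0,0,0],[0,0,0],[0,0,-0.15],[0,0,-0.3],[0,0,-0.45]])

```text
t: 8.48
tool_pos: [0.5523, 0.2106, 0.2027]
tool_rot: [0.0, 0.918, 0.395, 0.002]
wrist_force: [0.2, -0.5, 0.5]
grip_width: 0.297
gripper_force: 15.0
```

```bash
cat >> h.py <<'E'
from scipy.spatial.transform import Rotation as R
def go(T):
    s=state();q=R.from_quat(np.roll(s["tool_rot"],-1)).as_matrix();t=np.array(T)-s["tool_pos"]
    print("t",s["t"],"pos",s["tool_pos"].round(4),"yaw",np.arctan2(q[1,0],q[0,0]).round(4),"shift",(q.T@t*1000).round(1),"q6",s["qpos"][5].round(3),"w",s["grip_width"].round(3),s["gripper_force"])
E
python3 - <<'E'
from h import *
go([.518,-.283,.2])
I,p=load("w_tray");m=(I[:,:,0]-I[:,:,2])>0
W=cv2.boxPoints(cv2.minAreaRect(blob(m.astype(np.uint8),(200,80,165,160))))
W=[plane(p,w,.025) for w in W]
t=[(352,201),(338,237),(366,248),(381,213)];pp=[plane("top",u,.025) for u in t]
I2=cv2.boxPoints(cv2.minAreaRect(blob(m.astype(np.uint8),(200,80,165,160))))
for w,u in zip(W,I2):
    k=np.argmin([np.linalg.norm(w-x) for x in pp]); print(w.round(3),pp[k].round(3),tri(p,u,"top",t[k])[0].round(3))
print(np.mean(W,0),np.mean(pp,0),plane("side",(312,180),.025).round(3))
E
```

```text
Traceback (most recent call last):
  File "h.py", line 29, in go
    print("t",s["t"],"pos",s["tool_pos"].round(4),"yaw",np.arctan2(q[1,0],q[0,0]).round(4),"shift",(q.T@t*1000).round(1),"q6",s["qpos"][5].round(3),"w",s["grip_width"].round(3),s["gripper_force"])
                                                                                                                                                        ^^^^^^^^^^^^^^^^^^^^^
AttributeError: 'float' object has no attribute 'round'
```

```bash
sed -i 's/s\["grip_width"\].round(3)/round(s["grip_width"],3)/' h.py
python3 - <<'E'
from h import *
go([.518,-.283,.2])
I,p=load("w_tray");m=(I[:,:,0]-I[:,:,2])>0
I2=cv2.boxPoints(cv2.minAreaRect(blob(m.astype(np.uint8),(200,80,165,160))))
W=[plane(p,w,.025) for w in I2]
t=[(352,201),(338,237),(366,248),(381,213)];pp=[plane("top",u,.025) for u in t]
for w,u in zip(W,I2):
    k=np.argmin([np.linalg.norm(w-x) for x in pp]); print(w.round(3),pp[k].round(3),tri(p,u,"top",t[k])[0].round(3))
print(np.mean(W,0),np.mean(pp,0),plane("side",(312,180),.025).round(3))
E
```

```text
t 8.475 pos [0.5523 0.2106 0.2027] yaw 0.8132 shift [-382.2  314.3    2.1] q6 1.035 w 0.297 14.99929815530777
[ 0.472 -0.197  0.025] [ 0.469 -0.203  0.025] [ 0.471 -0.2    0.034]
[ 0.606 -0.256  0.025] [ 0.605 -0.254  0.025] [ 0.607 -0.256  0.016]
[ 0.564 -0.367  0.025] [ 0.562 -0.363  0.025] [ 0.565 -0.37   0.001]
[ 0.422 -0.312  0.025] [ 0.431 -0.307  0.025] [ 0.429 -0.306  0.046]
[ 0.51595093 -0.28276285  0.025     ] [ 0.51696795 -0.28161336  0.025     ] [ 0.505 -0.251  0.025]
```

step_arm(travel=[[-38,31,0],[-76,63,0],[-115,94,0],[-153,126,0],[-191,157,0]], turn=[[0,0,-0.16],[0,0,-0.32],[0,0,-0.48],[0,0,-0.64],[0,0,-0.8]])

```text
t: 9.1
tool_pos: [0.5322, -0.0371, 0.2002]
tool_rot: [0.0, 0.692, 0.722, 0.0]
wrist_force: [-0.0, -1.0, -0.7]
grip_width: 0.302
gripper_force: 15.0
```

step_arm(travel=[[-49,-5,0],[-98,-11,0],[-147,-16,0],[-196,-22,0],[-240,-27,0]], turn=[[0,0,-0.16],[0,0,-0.32],[0,0,-0.48],[0,0,-0.64],[0,0,-0.8]])

```text
t: 9.72
tool_pos: [0.5138, -0.2781, 0.2001]
tool_rot: [0.0, 0.357, 0.934, -0.0]
wrist_force: [0.3, 0.2, -0.3]
grip_width: 0.302
gripper_force: 15.0
```

```bash
python3 - <<'E'
from h import *
go([.517,-.283,.032])
E
```

```text
t 9.725 pos [ 0.5138 -0.2781  0.2001] yaw 2.4115 shift [ -5.6  -1.6 168.1] q6 -1.425 w 0.302 14.99887302517891
```

step_arm(travel=[[-5,-2,35],[-5,-2,75],[-5,-2,115],[-5,-2,150],[-5,-2,163]], turn=[[0,0,-0.16],[0,0,-0.32],[0,0,-0.32],[0,0,-0.32],[0,0,-0.32]])

```text
t: 10.35
tool_pos: [0.515, -0.28, 0.0344]
tool_rot: [-0.002, 0.206, 0.979, 0.001]
wrist_force: [-0.2, -0.4, -1.2]
grip_width: 0.299
gripper_force: 15.0
```

step_arm(travel=[[0,0,1],[0,0,2],[0,0,4],[0,0,5],[0,0,6]], turn=[[0,0,0],[0,0,0],[0,0,0],[0,0,0],[0,0,0]])

```text
t: 10.98
tool_pos: [0.5169, -0.2813, 0.0314]
tool_rot: [0.0, 0.206, 0.979, -0.0]
wrist_force: [0.1, 0.2, 0.5]
grip_width: 0.299
gripper_force: 15.0
```

step_arm(travel=[[0,0,1],[0,0,2],[0,0,3],[0,0,4],[0,0,4]], turn=[[0,0,0],[0,0,0],[0,0,0],[0,0,0],[0,0,0]])

```text
t: 11.6
tool_pos: [0.5166, -0.2811, 0.0269]
tool_rot: [-0.0, 0.206, 0.979, 0.0]
wrist_force: [-0.6, -0.1, -0.5]
grip_width: 0.301
gripper_force: 15.0
```

step_arm(travel=[[0,0,1],[0,0,1],[0,0,1],[0,0,1],[0,0,1]], turn=[[0,0,0],[0,0,0],[0,0,0],[0,0,0],[0,0,0]])

```text
t: 12.22
tool_pos: [0.5168, -0.2812, 0.0266]
tool_rot: [0.0, 0.206, 0.979, -0.0]
wrist_force: [-1.7, 2.0, 5.5]
grip_width: 0.304
gripper_force: 15.0
```

step_arm(travel=[[0,0,0],[0,0,0],[0,0,0],[0,0,0],[0,0,-10]], turn=[[0,0,0],[0,0,0],[0,0,0],[0,0,0],[0,0,0]], grip=0.55)

```text
t: 12.85
tool_pos: [0.5159, -0.2807, 0.0354]
tool_rot: [-0.001, 0.206, 0.979, 0.0]
wrist_force: [-0.3, 0.3, -0.6]
grip_width: 0.549
gripper_force: 0.0
```

step_arm(travel=[[0,0,-40],[0,0,-90],[0,0,-140],[0,0,-180],[0,0,-180]], turn=[[0,0,0],[0,0,0],[0,0,0],[0,0,0],[0,0,0]])

```text
t: 13.48
tool_pos: [0.5189, -0.2826, 0.2219]
tool_rot: [0.004, 0.206, 0.979, -0.002]
wrist_force: [0.5, -0.2, 0.3]
grip_width: 0.552
gripper_force: 0.0
```

```bash
python3 - <<'E'
from h import *
snap("w_placed")
I,p=load("w_knob");r=cv2.minAreaRect(blob(I.max(2)<50,(245,120,55,60)));b=[plane(p,x,.087) for x in cv2.boxPoints(r)];print(np.round(b,4))
go([.530,-.03,.22])
E
```

```text
[[0.51   0.0239 0.087 ]
 [0.5532 0.0126 0.087 ]
 [0.5506 0.0016 0.087 ]
 [0.5072 0.0127 0.087 ]]
t 13.525 pos [ 0.5178 -0.2819  0.2189] yaw 2.7269 shift [ 90.3 235.4  -1.7] q6 -1.742 w 0.551 0.0
```

View pics/w_placed.png

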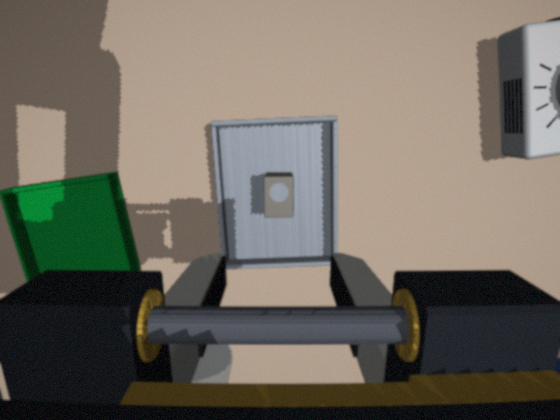

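The block stands upright on the steel tray's floor at (279,195), clear of the walls. On to the knob.

step_arm(travel=[[15,56,0],[31,112,0],[46,168,0],[62,224,0],[77,280,0]], turn=[[0,0,-0.05],[0,0,-0.1],[0,0,-0.159],[0,0,-0.159],[0,0,-0.159]])

```text
t: 14.15
tool_pos: [0.5581, 0.008, 0.2144]
tool_rot: [-0.001, 0.128, 0.992, -0.0]
wrist_force: [0.6, 0.3, -0.2]
grip_width: 0.55
gripper_force: 0.0
```

step_arm(travel=[[0,0,0],[0,0,0],[0,0,0],[0,0,0],[0,0,0]], turn=[[0,0,0],[0,0,0],[0,0,0],[0,0,0],[0,0,0]])

```text
t: 14.78
tool_pos: [0.559, 0.0052, 0.216]
tool_rot: [0.0, 0.128, 0.992, -0.0]
wrist_force: [-0.1, 0.2, -0.7]
grip_width: 0.548
gripper_force: 0.0
```

```bash
python3 - <<'E'
from h import *
snap("w_knob2");go([.5305,.0126,.074])
E
```

```text
t 14.825 pos [0.5591 0.0054 0.2161] yaw 2.8847 shift [ 29.5  -0.3 142.1] q6 -1.396 w 0.551 0.0
```

View pics/w_knob2.png

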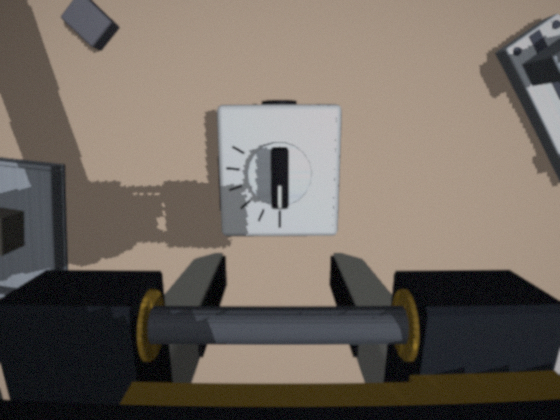

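The knob's bar is upright in this view at (280,178), with its white line pointing at the long tick at (280,218). The five other ticks run clockwise up the left side.

```bash
python3 - <<'E'
from h import *
A,pa=load("w_knob");B,pb=load("w_knob2")
def bar(I,box):
    m=(I.max(2)<50).astype(np.uint8); m=cv2.morphologyEx(m,cv2.MORPH_CLOSE,np.ones((7,7)));return cv2.minAreaRect(blob(m,box))
a=bar(A,(245,120,55,60));b=bar(B,(262,140,36,75));print(a,b,tri(pa,a[0],pb,b[0]))
print([plane(pb,x,.087).round(4) for x in cv2.boxPoints(b)],plane(pb,b[0],.087),plane(pb,b[0],.08))
c=[(220,105),(339,105),(338,236),(223,236)];P=[plane(pb,x,.045) for x in c];print(np.mean(P,0),np.round(P,4).tolist())
g=plane(pb,b[0],.087);go([g[0],g[1],.074])
E
```

```text
((268.6783447265625, 154.00636291503906), (10.614556312561035, 41.660133361816406), 28.610462188720703) ((279.0, 177.0), (58.0, 14.0), 90.0) (array([0.52972967, 0.01290474, 0.07526294]), np.float64(0.0003473056335228235))
[array([0.5053, 0.0139, 0.087 ]), array([0.5081, 0.0243, 0.087 ]), array([0.5522, 0.0129, 0.087 ]), array([0.5493, 0.0021, 0.087 ])] [0.52832957 0.01341342 0.087     ] [0.52918444 0.01321169 0.08      ]
[0.53023607 0.0140097  0.045     ] [[0.46, -0.0212, 0.045], [0.4863, 0.0782, 0.045], [0.6011, 0.0516, 0.045], [0.5736, -0.0526, 0.045]]
t 14.825 pos [0.5591 0.0054 0.2161] yaw 2.8847 shift [ 3.180e+01 -1.000e-01  1.421e+02] q6 -1.396 w 0.551 0.0
```

step_arm(travel=[[30.5,0,30],[30.5,0,70],[30.5,0,110],[30.5,0,135],[30.5,0,141]], turn=[[0,0,0],[0,0,0],[0,0,0],[0,0,0],[0,0,0]])

```text
t: 15.45
tool_pos: [0.528, 0.0138, 0.0731]
tool_rot: [-0.002, 0.128, 0.992, -0.0]
wrist_force: [-0.4, 0.2, -0.0]
grip_width: 0.55
gripper_force: 0.0
```

step_arm(travel=[[0,0,0],[0,0,0],[0,0,0],[0,0,0],[0,0,0]], turn=[[0,0,0],[0,0,0],[0,0,0],[0,0,0],[0,0,0]], grip=0.03, squeeze=40)

```text
t: 16.08
tool_pos: [0.5301, 0.0141, 0.0757]
tool_rot: [0.001, 0.128, 0.992, 0.0]
wrist_force: [0.4, 1.9, 3.0]
grip_width: 0.143
gripper_force: 40.0
```

step_arm(travel=[[0,0,0],[0,0,0],[0,0,0],[0,0,0],[0,0,0]], turn=[[0,0,0],[0,0,0],[0,0,0],[0,0,0],[0,0,0]])

```text
t: 16.7
tool_pos: [0.5301, 0.0141, 0.0757]
tool_rot: [0.001, 0.128, 0.992, 0.0]
wrist_force: [0.3, 3.4, 6.4]
grip_width: 0.149
gripper_force: 40.0
```

```bash
python3 - <<'E'
from h import *
go([.5295,.0133,.074]);s=state();print(s["wrist_force"],s["ft_torque"])
E
```

```text
t 16.7 pos [0.5301 0.0141 0.0757] yaw 2.8859 shift [ 0.4 -1.   1.7] q6 -1.386 w 0.149 39.99999940395355
[0.32748047 3.38491093 6.35974715] [ 0.52743524 -0.17606804 -0.06332407]
```

step_arm(travel=[[0,0,0],[0,0,0],[0,0,0],[0,0,0],[0,0,0]], turn=[[0,0,0.1],[0,0,0.21],[0,0,0.32],[0,0,0.419],[0,0,0.419]])

```text
t: 17.32
tool_pos: [0.5302, 0.0143, 0.0757]
tool_rot: [0.001, 0.332, 0.943, 0.001]
wrist_force: [0.6, 4.0, 4.4]
grip_width: 0.148
gripper_force: 40.0
```

```bash
python3 - <<'E'
from h import *
go([.5295,.0133,.074]);s=state();print(s["wrist_force"],s["ft_torque"])
E
```

```text
t 17.325 pos [0.5302 0.0143 0.0757] yaw 2.4654 shift [-0.1 -1.2  1.7] q6 -0.965 w 0.148 40.00041425228119
[0.60358178 4.00795212 4.42883479] [ 0.62964833 -0.21935623 -0.00941766]
```

step_arm(travel=[[0,0,0],[0,0,0],[0,0,0],[0,0,0],[0,0,0]], turn=[[0,0,0.1],[0,0,0.21],[0,0,0.32],[0,0,0.419],[0,0,0.419]])

```text
t: 17.95
tool_pos: [0.5303, 0.0144, 0.0757]
tool_rot: [0.001, 0.52, 0.854, 0.001]
wrist_force: [2.6, 5.0, 5.1]
grip_width: 0.149
gripper_force: 40.0
```

step_arm(travel=[[0,0,0],[0,0,0],[0,0,0],[0,0,0],[0,0,0]], turn=[[0,0,0.1],[0,0,0.21],[0,0,0.32],[0,0,0.4],[0,0,0.419]])

```text
t: 18.58
tool_pos: [0.5305, 0.0144, 0.0757]
tool_rot: [0.0, 0.686, 0.728, 0.001]
wrist_force: [2.4, 6.4, 4.0]
grip_width: 0.148
gripper_force: 40.0
```

step_arm(travel=[[0,0,0],[0,0,0],[0,0,0],[0,0,0],[0,0,0]], turn=[[0,0,0],[0,0,0],[0,0,0],[0,0,0],[0,0,0]])

```text
t: 19.2
tool_pos: [0.5305, 0.0144, 0.0757]
tool_rot: [0.0, 0.685, 0.728, 0.001]
wrist_force: [2.4, 5.8, 4.6]
grip_width: 0.146
gripper_force: 40.0
```

```bash
python3 - <<'E'
from h import *
go([.5295,.0133,.074]);s=state();print(s["wrist_force"],s["ft_torque"]);snap("w_fin")
t=grab_frame("side")[:,:,::-1];w=cv2.imread("pics/w_fin.png")
cv2.imwrite("pics/fin.png",np.hstack([cv2.resize(w,(400,300)),cv2.resize(t[120:390,100:460],(400,300))]))
E
```

```text
t 19.2 pos [0.5305 0.0144 0.0757] yaw 1.6315 shift [-1.1 -1.   1.7] q6 -0.131 w 0.146 39.99979555606842
[2.44692407 5.80350086 4.59653686] [ 0.86362429 -0.44451253  0.02959068]
```

View pics/fin.png

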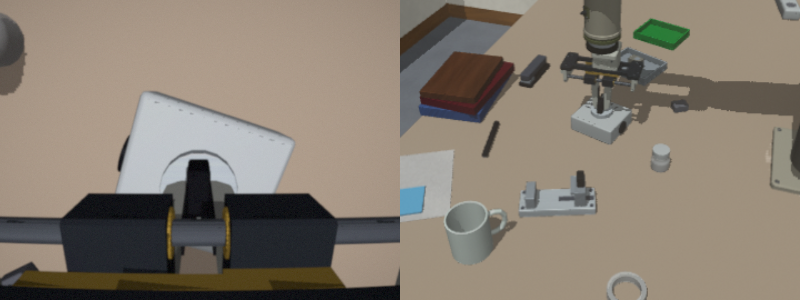

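The knob has turned 1.254 rad with almost no torque left on the grip, so it sits in the third stop. The last picture shows the bar still between the fingers at (198,190) and the clamp open.

```bash
python3 -c "
from workcell import *
print(finish_job())"
```

```text
the job is handed in; nothing more can be done
None
```

The job is handed in, with no verdict shown: jaw fully open, block upright on the steel tray floor, knob still gripped at the third stop (1.254 of 1.257 rad), done at about 19 s of the 69 s allowed.

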